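# Sort the wooden toys into their packing trays

### The job

Sort the five loose wooden toy pieces on the bench into the three grey trays, each into the tray that has a sample of the same kind glued on the shelf at its end: both trucks standing on their wheels, both wheels lying flat, the house upright. Every piece must rest directly on the floor inside its tray, not on a wall or on another piece.

Things in the scene. Friction and masses are not known exactly. Their poses are not given: they have to be found in the camera images.
- truck_a_mid (a point): Loose plywood toy truck, 80 long (x, cab at +x) x 36 wide (y) x 46 mm high, 0.05 to 0.1 kg, standing on its four wheels on the table. The open-topped load bed (flat sides 36 mm apart, from 14 to 38 mm up) spans x -40 to +12 mm. This point: middle of its length and width, half-way up (23 mm above the underside); z up.
- truck_b_mid (a point): Loose plywood toy truck, 80 long (x, cab at +x) x 36 wide (y) x 46 mm high, 0.05 to 0.1 kg, standing on its four wheels on the table. The open-topped load bed (flat sides 36 mm apart, from 14 to 38 mm up) spans x -40 to +12 mm. This point: middle of its length and width, half-way up (23 mm above the underside); z up.
- wheel_a_mid (a point): Loose plywood toy wheel: plain disc 52 mm in diameter and 18 mm thick with dark dots (a hub and six round marks), 0.02 to 0.04 kg, lying flat on the table. This point: its centre, 9 mm above the underside; z is its axis, up at the start; either face may be up.
- wheel_b_mid (a point): Loose plywood toy wheel: plain disc 52 mm in diameter and 18 mm thick with dark dots (a hub and six round marks), 0.02 to 0.04 kg, lying flat on the table. This point: its centre, 9 mm above the underside; z is its axis, up at the start; either face may be up.
- house_mid (a point): Loose plywood toy house: block 44 (x) x 40 (y) mm, upright walls 30 mm high, pitched roof without eaves to a ridge along x at 50 mm, 0.035 to 0.07 kg, upright on the table. Flat gable faces at +x and -x, plain walls at +y and -y. This point: its centre, half-way up (25 mm above the underside); z up.
- truck_tray: Fixed grey plastic tray with a plywood truck glued, as a sample, on a low flat shelf outside its +x end. The open tray is 118 (x) x 168 (y) mm outside and 22 mm high, walls 4 mm thick, floor 4 mm thick, so the space inside is 110 x 160 mm and 18 mm deep. Origin: centre of its underside, on the table, right under the middle of the inside; z up. The shelf (4 mm thick) runs from 59 to 117 mm along +x, the sample stands on it 88 mm from the origin; the sample stays where it is.
- wheel_tray: Fixed grey plastic tray with a plywood wheel glued, as a sample, on a low flat shelf outside its +x end. The open tray is 118 (x) x 168 (y) mm outside and 22 mm high, walls 4 mm thick, floor 4 mm thick, so the space inside is 110 x 160 mm and 18 mm deep. Origin: centre of its underside, on the table, right under the middle of the inside; z up. The shelf (4 mm thick) runs from 59 to 117 mm along +x, the sample stands on it 88 mm from the origin; the sample stays where it is.
- house_tray: Fixed grey plastic tray with a plywood house glued, as a sample, on a low flat shelf outside its +x end. The open tray is 118 (x) x 168 (y) mm outside and 22 mm high, walls 4 mm thick, floor 4 mm thick, so the space inside is 110 x 160 mm and 18 mm deep. Origin: centre of its underside, on the table, right under the middle of the inside; z up. The shelf (4 mm thick) runs from 59 to 117 mm along +x, the sample stands on it 88 mm from the origin; the sample stays where it is.

How it is judged:
By the outcome, as a careful person would: the job done as asked, in the order asked, and still so for the second after the job is handed in, with the robot touching nothing.
It also fails if it takes over 131 s, if anything falls off the work surface, if the arm or the gripper's body presses on something with over 40 N, if the wrist force passes 120 N, or if a joint passes its speed limit or range.

### The arm

A 6-joint arm with a two-finger parallel gripper is mounted at the origin on the work surface. World frame = base frame: x ahead of the robot, y to its left, z up, the work surface at z = 0. Lengths are in m, angles in rad, forces in N, time in s.
With the tool pointing down it reaches from about 0.375 to 0.9 m from the base axis. Payload 3.1 kg.
Tool frame: the origin (TCP) lies on the centre line of the jaws, within the pads' length; the fingertips stand 19 mm ahead of it and the grasp point (between the pads) is the TCP; z points along the fingers, y is the line along which they close (so a half turn about z gives the same grasp; the last joint's range is limited). The gripper opens to 85 mm and grips with 20 to 120 N. Pads are 22 mm wide; open, the fingers measure 114 mm over their backs; the gripper's body (76 mm by 85 mm) begins 54 mm behind the grasp point. The pads swing forward as they close: fully open they stand 13 mm farther back than shut.
Start: joints at [-0.178, 0.527, 1.433, -0, 1.181, -0.178], TCP at [0.625, 0, 0.25] pointing down, gripper open.
Joint ranges: [-3.08, 3.08], [-0.75, 2.2], [0.22, 2.44], [-1.43, 4.57], [0, 2.65], [-2.85, 2.85]. Speed limits (rad/s): [2.79, 2.79, 3.14, 3.14, 3.14, 3.14].

### API

Orientations are given as a unit quaternion [x, y, z, w].
In Python, from station import manip gives the robot as it stands.
- The arm moves only by the tool servo_tool, never from a script. Its argument "rows" is a list that holds one entry, the list of rows, each a list of 7 numbers: the turn, a rotation vector about the tool's x, y, z in degrees, then the shift along the tool's x, y, z in m, then the gripper command: -1 is shut, 1 is fully open, values between are in proportion. In form: [[[wx, wy, wz, tx, ty, tz, jaw], ...]]. A call has 1 to 8 rows; each row shifts and turns the commanded pose from where the row before left it, along the tool's axes as they then stand; what a row does not reach is not made up. A row lasts 1/12 s, in which the tool goes at most 41.7 mm and 7.16 degrees, less where a joint would pass 70% of its speed; a pose out of reach is approached as far as the arm can. A call is refused whole if a number of a shift passes 0.0417 or a number of a turn 7.16, either way. A call with a gripper value outside its range is refused whole. The fingers move at their own pace and stop on an object; "squeeze" is the grip in N (left out, the last holds). Time passes only in rows, so rows that do not move let the fingers close. It gives the time, the measured TCP pose, the force, the opening and the grip force at its end, in the units of the state.
- manip.sense(): the state, without advancing time (a new reading comes with each control period).
- manip.snapshot(name): name is "scene" or "side" or "wrist"; returns the picture (420x560x3 uint8, blue, green, red); there is no depth.
- manip.camera_info(name): a dict with "K" (3x3 intrinsics, pixels), "k1" (the pictures are not rectified: a ray, as slopes to the right and down, at radius r is drawn at 1 + k1 r^2 times it, then the intrinsics apply), "camera_from_world" (4x4, takes a point from world to camera coordinates). Camera axes: x right, y down, z forward; pixel columns grow to the right and rows downward; lengths in m; the calibration is good to about 2 mm. A picture is of the moment at which its call begins: read the wrist's pose just before it. camera_info takes no time and is no camera call; for the wrist camera it gives the pose at the moment of the call.
- manip.sign_off(): hands the job in; it is judged then, once.
The state is a dict: "t": time; "q": joint angles; "qd": joint speeds; "tau": joint torques, N m; "tcp_pos": TCP position; "tool_rot": TCP orientation; "force": force on the tool from outside, world axes, zero at the start; "ft_torque": the same for the moment, N m; "finger_gap": opening from 0.0 (shut) to 1.0 (fully open); "gripper_force": force on a finger pad.
Only numpy, scipy, OpenCV 4.12 (cv2) and the standard library are available. Lean on these libraries where they do the work, as an engineer would, in place of code of your own. Each camera call takes 0.05 s, during which the arm holds its last target. There are 200 camera calls.

## Working session

There is one attempt and no reset: what is moved stays moved. The work goes in short steps, Python scripts to look and compute and a tool call to move; the robot and the scene stay as the last step left them, time stands still between calls to the robot, and variables do not carry over. Pictures are saved under pics/ and viewed, at most 14 in all, crops included, and the job is handed in when it is done.

Besides the shell and the picture viewer there is one more tool, called after "Emit:" as name(argument=value, ...), one argument or row to a line, values as JSON. servo_tool: Moves the arm, as the interface text tells. Its arguments: {"type":"object","properties":{"rows":{"type":"array","items":{"type":"array","items":{"type":"array","items":{"type":"number"}}}},"squeeze":{"type":"number"}},"required":["rows"]}

```bash
mkdir -p pics; cat > h.py <<'E'
import numpy as np, cv2
from station import manip
def load(n): 
    return cv2.imread(f'pics/{n}.png')
def cam(name):
    c=manip.camera_info(name); return np.array(c['K']),c['k1'],np.array(c['camera_from_world'])
def ray(c,uv):
    K,k1,T=c; d=np.linalg.inv(K)@[uv[0],uv[1],1]; d=d[:2]; s=d.copy()
    for _ in range(30): s=d/(1+k1*(s@s))
    R=T[:3,:3]; o=-R.T@T[:3,3]; v=R.T@np.r_[s,1]; return o,v
def atz(c,uv,z):
    o,v=ray(c,uv); return o+v*(z-o[2])/v[2]
def proj(c,p):
    K,k1,T=c; q=T[:3,:3]@np.array(p)+T[:3,3]; s=q[:2]/q[2]; s=s*(1+k1*(s@s)); return (K@np.r_[s,1])[:2]
def tri(c1,u1,c2,u2):
    A=[];b=[]
    for c,u in((c1,u1),(c2,u2)):
        o,v=ray(c,u); v=v/np.linalg.norm(v); P=np.eye(3)-np.outer(v,v); A.append(P);b.append(P@o)
    return np.linalg.lstsq(np.vstack(A),np.hstack(b),rcond=None)[0]
E
python3 - <<'E'
from h import *
for n in("scene","side","wrist"):
    cv2.imwrite(f'pics/{n}0.png',manip.snapshot(n)); c=cam(n); print(n,c[0][0,0],c[1],-c[2][:3,:3].T@c[2][:3,3],c[2][2,:3])
s=manip.sense(); print(s)
a,b=[cv2.imread(f'pics/{n}0.png') for n in("scene","side")]
E
```

```text
scene 404.1369829778656 -0.11559942622751614 [ 0.91190827 -0.37157262  0.59435727] [-0.52711119  0.4741501  -0.70522016]
side 442.5304827725389 -0.11793182666404135 [ 0.46235506 -0.57770751  0.58950698] [ 0.04359317  0.72424805 -0.68816015]
wrist 371.1536220826392 -0.06657880882519142 [0.62419994 0.07289313 0.37432162] [-0.00122476 -0.28626398 -0.95815   ]
{'t': 0.15, 'q': array([-1.78485062e-01,  5.28296975e-01,  1.43364178e+00,  1.13248837e-05,
        1.18139530e+00, -1.78499473e-01]), 'qd': array([ 0.00124531, -0.00383104, -0.00323788,  0.00111006,  0.00044749,
       -0.00058187]), 'tau': array([ 1.17890530e-03, -4.42742836e+01, -1.78276026e+01, -2.15643640e-04,
        5.61750654e-03, -9.84718270e-06]), 'tcp_pos': array([6.24466975e-01, 1.37916467e-04, 2.49520385e-01]), 'tool_rot': array([ 7.07102942e-01,  7.07110085e-01, -4.92282913e-04, -7.18192957e-04]), 'force': array([-0.93802519,  0.50532132,  0.23816929]), 'ft_torque': array([-0.0089352 , -0.04062038,  0.05912204]), 'gripper_force': 0.0, 'finger_gap': 1.0045239631687755}
```

View pics/scene0.png

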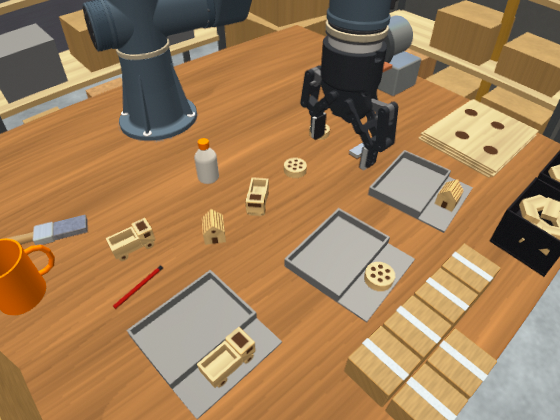

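View pics/side0.png

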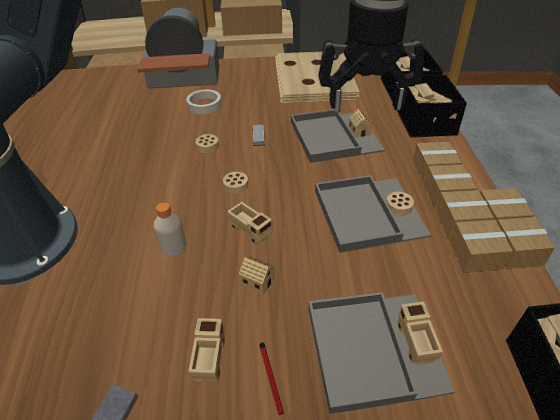

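View pics/wrist0.png

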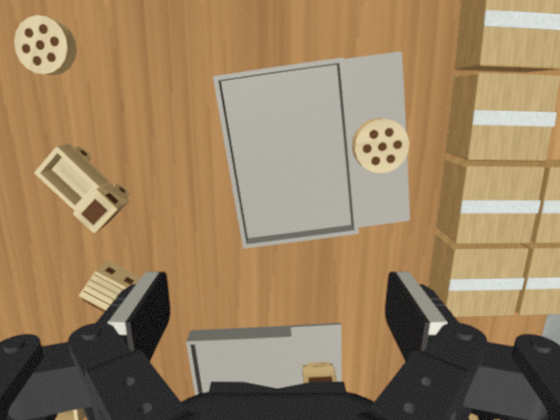

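Scene, side and wrist all show the pieces: in side, wheels are at (207,143) and (235,182), truck 1 at (250,222), the house at (255,275) and truck 2 at (207,348). The trays from far to near are house, wheel and truck. I'll triangulate these roughly.

```bash
python3 - <<'E'
from h import *
np.set_printoptions(precision=4,suppress=True)
C={n:cam(n) for n in("scene","side","wrist")}
P={'wheelN':((295,164),(235,180)),'house ridge':((213,216),(256,267)),'truck1 cab':((257,184),(261,222)),'truck2 cab':((143,226),(209,326)),
'truck1 bed':((258,202),(243,214)),
'Ttray far L':((208,274),(378,295)),'Ttray left':((131,330),(309,299)),'Wtray tl':((340,211),(366,178)),'Wtray left':((286,262),(316,184)),'Htray tr':((409,154),(352,111)),'Htray l':((370,186),(292,115)),}
for k,(a,b) in P.items(): print(k,tri(C['scene'],a,C['side'],b), 'side@z20',atz(C['side'],b,.02)[:2])
print('wheelF',atz(C['side'],(207,140),.018), atz(C['wrist'],(41,45),.018),'side wheelN',atz(C['side'],(235,180),.018))
E
```

```text
wheelN [0.4061 0.1261 0.0154] side@z20 [0.407  0.1186]
house ridge [ 0.4426 -0.1217  0.0413] side@z20 [ 0.4436 -0.1104]
truck1 cab [ 0.4522 -0.0261  0.0597] side@z20 [ 0.4555 -0.0059]
truck2 cab [ 0.374  -0.2309  0.0417] side@z20 [ 0.3708 -0.2179]
truck1 bed [0.4286 0.0048 0.013 ] side@z20 [0.4228 0.0179]
Ttray far L [ 0.6009 -0.2354  0.117 ] side@z20 [ 0.6322 -0.1827]
Ttray left [ 0.5469 -0.3077  0.1161] side@z20 [ 0.5237 -0.1808]
Wtray tl [0.6371 0.0031 0.1148] side@z20 [0.6722 0.1027]
Wtray left [ 0.5814 -0.0541  0.081 ] side@z20 [0.5686 0.0923]
Htray tr [0.6429 0.1759 0.1459] side@z20 [0.6925 0.3631]
Htray l [0.5523 0.2089 0.0619] side@z20 [0.5431 0.3563]
wheelF [0.3414 0.2704 0.018 ] [0.4064 0.1246 0.018 ] side wheelN [0.4068 0.121  0.018 ]
```

Emit:
servo_tool(
  rows=[
    [[0,0,0,-0.0375,-0.0125,0,1],[0,0,0,-0.0375,-0.0125,0,1],[0,0,0,-0.0375,-0.0125,0,1],[0,0,0,-0.0375,-0.0125,0,1],[0,0,0,-0.0375,-0.0125,0,1],[0,0,0,-0.0375,-0.0125,0,1],[0,0,0,-0.0375,-0.0125,0,1],[0,0,0,0,0,0,1]],
  ],
)

```text
t: 0.82
tcp_pos: [0.5356, -0.2697, 0.2501]
tool_rot: [0.709, 0.705, -0.002, 0.001]
force: [-0.0, 0.8, -0.4]
finger_gap: 0.999
gripper_force: 0.0
```

```bash
cat > snap.py <<'E'
import sys,pickle; from h import *
n,c=sys.argv[1:3]; k=cam(c); im=manip.snapshot(c); cv2.imwrite(f'pics/{n}.png',im); pickle.dump(k,open(f'pics/{n}.pkl','wb'))
s=manip.sense(); print(s['t'],s['tcp_pos'],s['tool_rot'])
E
python3 snap.py C wrist
```

```text
0.8667 [ 0.53629167 -0.26631544  0.25003007] [ 7.09213358e-01  7.04993818e-01 -2.72154517e-04  2.37671404e-04]
```

View pics/C.png

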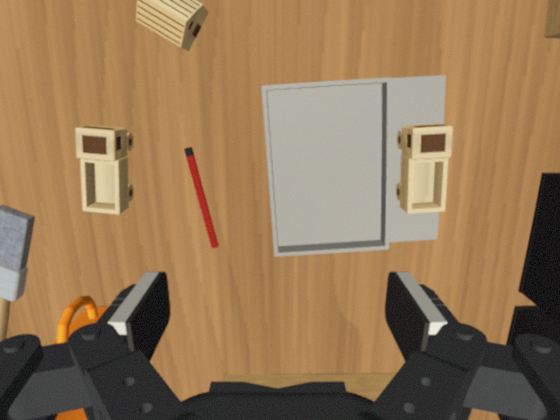

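Emit:
servo_tool(
  rows=[
    [[0,0,0,0.0415,0,0,1],[0,0,0,0.0415,0,0,1],[0,0,0,0.0415,0,0,1],[0,0,0,0.0415,0,0,1],[0,0,0,0.0415,0,0,1],[0,0,0,0.0415,0,0,1],[0,0,0,0.0415,0,0,1],[0,0,0,0.0415,0,0,1]],
  ],
)

```text
t: 1.53
tcp_pos: [0.5364, 0.073, 0.2502]
tool_rot: [0.707, 0.708, -0.0, -0.0]
force: [0.9, -0.4, -0.2]
finger_gap: 0.997
gripper_force: 0.0
```

Emit:
servo_tool(
  rows=[
    [[0,0,0,0.0415,-0.004,0,1],[0,0,0,0.0415,-0.004,0,1],[0,0,0,0.0415,-0.004,0,1],[0,0,0,0.0415,-0.004,0,1],[0,0,0,0,0,0,1]],
  ],
)

```text
t: 1.95
tcp_pos: [0.5188, 0.2437, 0.2503]
tool_rot: [0.704, 0.71, 0.001, -0.002]
force: [0.6, 0.0, 0.6]
finger_gap: 0.998
gripper_force: 0.0
```

```bash
python3 snap.py A wrist; python3 - <<'E'
E
```

```text
2.0 [0.51938944 0.24039141 0.25004453] [ 7.04282268e-01  7.09919785e-01  3.44267252e-05 -6.20239888e-04]
```

View pics/A.png

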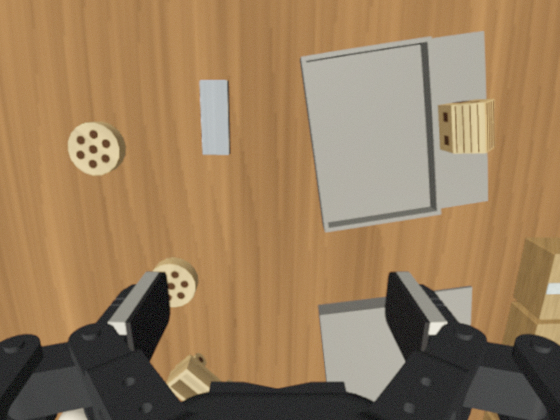

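C shows truck 2 (cab up, x 77–130, y 127–214) and the truck tray, with its rim running from (262,87) to (389,249). A shows the far wheel with its hub at (93,149), the near wheel with its hub at (175,282), and the house tray rim from (301,57) to (441,213). Next I'll compute the poses.

```bash
python3 - <<'E'
from h import *; import pickle
np.set_printoptions(precision=4,suppress=True)
L=lambda n:pickle.load(open(f'pics/{n}.pkl','rb'))
A=L('A');Cc=L('C');S=cam('side')
# start wrist cam: same mount; shift from A using tool pose
def pose(p,q):
    from scipy.spatial.transform import Rotation as R
    T=np.eye(4);T[:3,:3]=R.from_quat(q).as_matrix();T[:3,3]=p;return T
s=manip.sense(); w=cam('wrist')
X=w[2]@pose(s['tcp_pos'],s['tool_rot'])
T0=X@np.linalg.inv(pose([.624467,.000138,.24952],[.707103,.70711,-.000492,-.000718]))
B=(w[0],w[1],T0); pickle.dump(B,open('pics/B.pkl','wb')); print(-T0[:3,:3].T@T0[:3,3])
def tray(c,pts):
    q=np.array([atz(c,p,.022)[:2] for p in pts]); m=q.mean(0)
    xe=(q[1]-q[0]+q[2]-q[3])/2; ye=(q[0]-q[3]+q[1]-q[2])/2
    print('tray',m,'len',np.linalg.norm(xe),np.linalg.norm(ye),'yaw',np.degrees(np.arctan2(xe[1],xe[0])),np.degrees(np.arctan2(-ye[0],ye[1])))
tray(Cc,[(262,87),(386,81),(389,249),(275,255)])
tray(B,[(215,75),(342,59),(358,235),(244,248)])
tray(A,[(301,57),(430,38),(441,213),(325,232)])
print('wheelF',tri(A,(93,149),S,(207,140)),atz(A,(93,149),.018))
print('wheelN',tri(A,(175,282),B,(40,45)),tri(B,(40,45),S,(235,180)),atz(A,(175,282),.018),atz(B,(40,45),.018))
for p in [(81,209),(129,214),(130,160),(82,158)]: print('truck2',atz(Cc,p,.038))
for p in [(36,172),(70,145),(77,208)]: print('truck1',atz(B,p,.038))
# refine hint: side heights of tray corners
print('Ttray corner z',tri(Cc,(262,87),S,(309,299)),'W',tri(B,(215,75),S,(316,184)),'H',tri(A,(301,57),S,(292,115)))
E
```

```text
[0.6242 0.0729 0.3743]
tray [ 0.585  -0.2673] len 0.11550853180988746 0.16578858861341345 yaw 2.6191302953402933 4.429543152246724
tray [0.6363 0.0173] len 0.11590420627588546 0.16928716079870632 yaw 6.863763931819682 7.802776240155343
tray [0.6111 0.2812] len 0.11767920017078745 0.16716886742323953 yaw 9.679208133849256 10.016350501266345
wheelF [0.3403 0.2706 0.0185] [0.3387 0.2707 0.018 ]
wheelN [0.4066 0.1258 0.0155] [0.4057 0.1244 0.0163] [0.4097 0.1286 0.018 ] [0.4055 0.1246 0.018 ]
truck2 [ 0.3456 -0.2968  0.038 ]
truck2 [ 0.3926 -0.3022  0.038 ]
truck2 [ 0.3999 -0.25    0.038 ]
truck2 [ 0.3544 -0.2474  0.038 ]
truck1 [0.3955 0.0095 0.038 ]
truck1 [0.4332 0.0344 0.038 ]
truck1 [ 0.4307 -0.0261  0.038 ]
Ttray corner z [ 0.5226 -0.1874  0.0295] W [0.5681 0.0943 0.0186] H [0.5409 0.3541 0.0213]
```

Emit:
servo_tool(
  rows=[
    [[0,0,0,0.006,-0.036,0.015,1],[0,0,0,0.006,-0.036,0.015,1],[0,0,0,0.006,-0.036,0.015,1],[0,0,0,0.006,-0.036,0.015,1],[0,0,0,0.006,-0.036,0.015,1],[0,0,0,0,0,0.025,1],[0,0,0,0,0,0.025,1],[0,0,0,0,0,0,1]],
  ],
)

```text
t: 2.67
tcp_pos: [0.3386, 0.2641, 0.1226]
tool_rot: [0.707, 0.707, -0.004, -0.001]
force: [0.0, -0.1, -0.3]
finger_gap: 1.003
gripper_force: 0.0
```

```bash
python3 snap.py A2 wrist
```

```text
2.7167 [0.33990762 0.264554   0.12404042] [ 0.70714899  0.70705926 -0.00255382 -0.00099328]
```

View pics/A2.png

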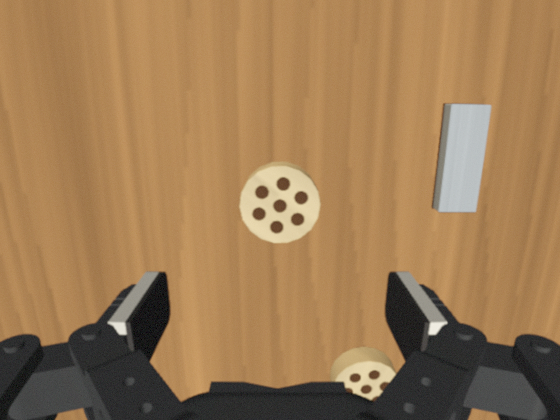

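The far wheel is centred, with its hub at (280,206).

```bash
python3 - <<'E'
from h import *; import pickle
L=lambda n:pickle.load(open(f'pics/{n}.pkl','rb'))
print(tri(L('A'),(93,149),L('A2'),(280,206)),atz(L('A2'),(280,206),.018),manip.sense()['tcp_pos'])
E
```

```text
[0.33926433 0.27076242 0.01931674] [0.33923424 0.27027222 0.018     ] [0.33990762 0.264554   0.12404042]
```

Emit:
servo_tool(
  rows=[
    [[0,0,0,0.005,-0.002,0.035,1],[0,0,0,0,0,0.035,1],[0,0,0,0,0,0.02,1],[0,0,0,0,0,0.012,1],[0,0,0,0,0,0,0],[0,0,0,0,0,0,-0.5],[0,0,0,0,0,0,-1],[0,0,0,0,0,0,-1]],
  ],
  squeeze=30,
)

```text
t: 3.38
tcp_pos: [0.3406, 0.2707, 0.0249]
tool_rot: [0.707, 0.707, 0.001, 0.001]
force: [-0.1, -0.1, 0.4]
finger_gap: 0.577
gripper_force: 30.9
```

Emit:
servo_tool(
  rows=[
    [[0,0,0,0,0,0,-1],[0,0,0,0,0,0,-1],[0,0,0,0,0,0,-1],[0,0,0,0,0,0,-1]],
  ],
)

```text
t: 3.72
tcp_pos: [0.3406, 0.2707, 0.0249]
tool_rot: [0.707, 0.707, 0.002, 0.001]
force: [1.0, -1.2, 8.5]
finger_gap: 0.582
gripper_force: 31.5
```

Emit:
servo_tool(
  rows=[
    [[0,0,0,0,0,-0.02,-1],[0,0,0,0,0,-0.04,-1],[0,0,0,0,0,-0.04,-1],[0,0,0,-0.024,0.0324,0,-1],[0,0,0,-0.024,0.0324,0,-1],[0,0,0,-0.024,0.0324,0,-1],[0,0,0,-0.024,0.0324,0,-1],[0,0,0,-0.024,0.0324,0,-1]],
  ],
)

```text
t: 4.38
tcp_pos: [0.5028, 0.1492, 0.1246]
tool_rot: [0.707, 0.707, 0.001, 0.0]
force: [0.3, 0.3, 0.3]
finger_gap: 0.579
gripper_force: 31.5
```

Emit:
servo_tool(
  rows=[
    [[0,0,0,-0.024,0.0324,0,-1],[0,0,0,-0.024,0.0324,0,-1],[0,0,0,-0.024,0.0324,0,-1],[0,0,0,-0.024,0.0324,0,-1],[0,0,-3.5,0,0,0,-1],[0,0,-3.5,0,0,0,-1],[0,0,0,0,0,0,-1],[0,0,0,0,0,0,-1]],
  ],
)

```text
t: 5.05
tcp_pos: [0.6306, 0.0544, 0.1237]
tool_rot: [0.663, 0.748, -0.0, -0.0]
force: [-1.1, 0.6, -0.4]
finger_gap: 0.58
gripper_force: 31.5
```

```bash
python3 snap.py B2 wrist
```

```text
5.1 [0.63054465 0.05471494 0.12373654] [ 6.63052859e-01  7.48572574e-01 -2.37796280e-05 -8.70717645e-05]
```

View pics/B2.png

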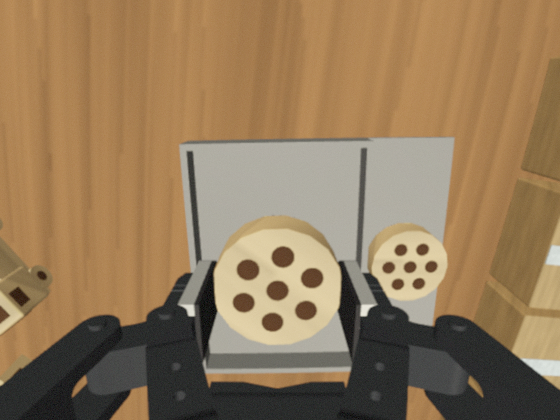

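The wheel is held flat over the wheel tray, which spans x 185–365 and y 140–370 in the image. I'll lower it and release.

Emit:
servo_tool(
  rows=[
    [[0,0,0,0,0,0.04,-1],[0,0,0,0,0,0.035,-1],[0,0,0,0,0,0.013,-1],[0,0,0,0,0,0.005,-1],[0,0,0,0,0,0,-1],[0,0,0,0,0,0,-1],[0,0,0,0,0,0,0.45],[0,0,0,0,0,0,0.45]],
  ],
)

```text
t: 5.77
tcp_pos: [0.632, 0.0545, 0.0315]
tool_rot: [0.663, 0.749, 0.001, 0.001]
force: [-0.5, -0.2, 0.1]
finger_gap: 0.727
gripper_force: 0.0
```

Emit:
servo_tool(
  rows=[
    [[0,0,0,0,0,0,0.45],[0,0,0,0,0,-0.01,0.45],[0,0,0,0,0,-0.03,0.45],[0,0,0,0,0,-0.04,1],[0,0,0,0,0,-0.013,1],[0,0,3.5,0,0,0,1],[0,0,3.5,0,0,0,1],[0,0,0,0,0,0,1]],
  ],
)

```text
t: 6.43
tcp_pos: [0.6315, 0.0544, 0.1249]
tool_rot: [0.707, 0.707, 0.001, 0.001]
force: [-0.6, 0.2, 0.4]
finger_gap: 1.0
gripper_force: 0.0
```

Emit:
servo_tool(
  rows=[
    [[0,0,0,0.0117,-0.0376,0,1],[0,0,0,0.0117,-0.0376,0,1],[0,0,0,0.0117,-0.0376,0,1],[0,0,0,0.0117,-0.0376,0,1],[0,0,0,0.0117,-0.0376,0,1],[0,0,0,0.0117,-0.0376,0,1],[0,0,0,0,0,0.02,1],[0,0,0,0,0,0.02,1]],
  ],
)

```text
t: 7.1
tcp_pos: [0.4032, 0.1254, 0.0843]
tool_rot: [0.706, 0.708, 0.0, 0.0]
force: [1.8, -0.7, 1.0]
finger_gap: 1.002
gripper_force: 0.0
```

Emit:
servo_tool(
  rows=[
    [[0,0,0,0,0,0.03,1],[0,0,0,0,0,0.02,1],[0,0,0,0,0,0.01,1],[0,0,0,0,0,0,1],[0,0,0,0,0,0,0],[0,0,0,0,0,0,-1],[0,0,0,0,0,0,-1],[0,0,0,0,0,0,-1]],
  ],
)

```text
t: 7.77
tcp_pos: [0.4061, 0.1247, 0.0245]
tool_rot: [0.707, 0.707, 0.001, 0.001]
force: [0.0, -0.6, 2.6]
finger_gap: 0.582
gripper_force: 30.5
```

Emit:
servo_tool(
  rows=[
    [[0,0,0,0,0,0,-1],[0,0,0,0,0,0,-1],[0,0,0,0,0,-0.02,-1],[0,0,0,0,0,-0.04,-1],[0,0,0,0,0,-0.04,-1],[0,0,0,0,0,0,-1],[0,0,0,0,0,0,-1],[0,0,0,0,0,0,-1]],
  ],
)

```text
t: 8.43
tcp_pos: [0.4054, 0.1246, 0.1238]
tool_rot: [0.707, 0.707, 0.0, 0.0]
force: [-0.8, 0.1, -0.3]
finger_gap: 0.576
gripper_force: 31.5
```

Emit:
servo_tool(
  rows=[
    [[0,0,0,-0.0207,0.0337,0,-1],[0,0,0,-0.0207,0.0337,0,-1],[0,0,0,-0.0207,0.0337,0,-1],[0,0,0,-0.0207,0.0337,0,-1],[0,0,0,-0.0207,0.0337,0,-1],[0,0,0,-0.0207,0.0337,0,-1],[0,0,-3.5,-0.0207,0.0337,0,-1],[0,0,-3.5,0,0,0,-1]],
  ],
)

```text
t: 9.1
tcp_pos: [0.6486, -0.0256, 0.1215]
tool_rot: [0.663, 0.749, 0.002, 0.004]
force: [0.5, 0.6, -0.4]
finger_gap: 0.58
gripper_force: 31.5
```

Emit:
servo_tool(
  rows=[
    [[0,0,0,0,0,0,-1],[0,0,0,0,0,0.04,-1],[0,0,0,0,0,0.035,-1],[0,0,0,0,0,0.013,-1],[0,0,0,0,0,0.005,-1],[0,0,0,0,0,0,-1],[0,0,0,0,0,0,-1],[0,0,0,0,0,0,0.45]],
  ],
)

```text
t: 9.77
tcp_pos: [0.6414, -0.0199, 0.0308]
tool_rot: [0.663, 0.749, 0.0, 0.0]
force: [0.9, 0.1, -0.4]
finger_gap: 0.701
gripper_force: 0.0
```

Emit:
servo_tool(
  rows=[
    [[0,0,0,0,0,0,0.45],[0,0,0,0,0,0,0.45],[0,0,0,0,0,-0.01,0.45],[0,0,0,0,0,-0.03,0.45],[0,0,0,0,0,-0.04,1],[0,0,0,0,0,-0.04,1],[0,0,3.5,0,0,-0.03,1],[0,0,3.5,0,0,-0.003,1]],
  ],
)

```text
t: 10.43
tcp_pos: [0.6456, -0.021, 0.1918]
tool_rot: [0.708, 0.706, 0.004, 0.006]
force: [0.8, -0.2, 0.7]
finger_gap: 1.0
gripper_force: 0.0
```

Emit:
servo_tool(
  rows=[
    [[0,0,0,-0.024,-0.033,0,1],[0,0,0,-0.024,-0.033,0,1],[0,0,0,-0.024,-0.033,0,1],[0,0,0,-0.024,-0.033,0,1],[0,0,0,-0.024,-0.033,0,1],[0,0,0,-0.024,-0.033,0,1],[0,0,0,0,0,0,1],[0,0,0,0,0,0,1]],
  ],
)

```text
t: 11.1
tcp_pos: [0.4422, -0.1655, 0.1843]
tool_rot: [0.709, 0.705, 0.0, 0.0]
force: [-0.5, 0.0, 0.7]
finger_gap: 0.999
gripper_force: 0.0
```

```bash
python3 snap.py D wrist
```

```text
11.15 [ 0.4435605  -0.16506192  0.184285  ] [7.07982482e-01 7.06229209e-01 3.76387785e-04 9.83626672e-04]
```

View pics/D.png

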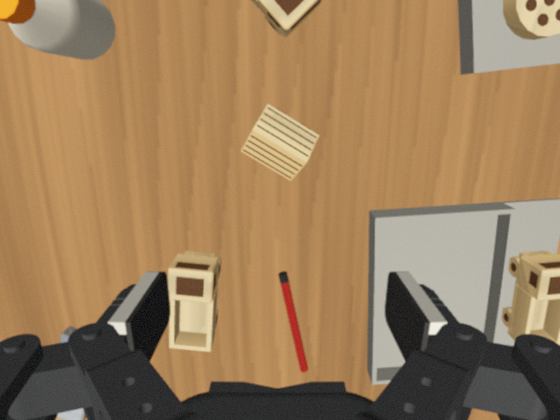

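D shows the house roof corners at (269,104), (319,136), (291,180) and (241,151), with the ridge running down and to the right. Truck 2 is at about (195,300).

```bash
python3 - <<'E'
from h import *; import pickle
np.set_printoptions(precision=4,suppress=True)
D=pickle.load(open('pics/D.pkl','rb'));S=cam('side')
q=np.array([atz(D,p,.03)[:2] for p in [(269,104),(319,136),(291,180),(241,151)]])
e=(q[1]-q[0]+q[2]-q[3])/2; f=(q[0]-q[3]+q[1]-q[2])/2
print(q.mean(0),np.linalg.norm(e),np.linalg.norm(f),np.degrees(np.arctan2(e[1],e[0])),np.degrees(np.arctan2(-f[0],f[1])))
# ridge centre heights from side
c=proj(D,[*q.mean(0),.05]); print(c, tri(D,c,S,(256,266)), [proj(S,[*q.mean(0),z]) for z in (0.04,.05)])
print(manip.sense()['tcp_pos'])
E
```

```text
[ 0.4443 -0.1247] 0.04372712764371441 0.039718827257829575 -31.501541355490144 -31.987234626376296
[280.3131 146.5486] [ 0.4444 -0.1258  0.0412] [array([256.0221, 265.9531]), array([255.6732, 261.9296])]
[ 0.4436 -0.1651  0.1843]
```

Emit:
servo_tool(
  rows=[
    [[0,0,0,0.0395,0.0005,0,1],[0,0,6.34,0,0,0,1],[0,0,6.34,0,0,0,1],[0,0,6.34,0,0,0,1],[0,0,6.34,0,0,0.02,1],[0,0,6.34,0,0,0.03,1],[0,0,0,0,0,0.03,1],[0,0,0,0,0,0.01,1]],
  ],
)

```text
t: 11.82
tcp_pos: [0.4442, -0.1231, 0.0908]
tool_rot: [0.873, 0.488, -0.001, -0.001]
force: [-0.4, 0.2, -0.1]
finger_gap: 0.998
gripper_force: 0.0
```

Emit:
servo_tool(
  rows=[
    [[0,0,0,0,0,0.03,1],[0,0,0,0,0,0.025,1],[0,0,0,0,0,0.012,1],[0,0,0,0,0,0,1],[0,0,0,0,0,0,0],[0,0,0,0,0,0,-1],[0,0,0,0,0,0,-1],[0,0,0,0,0,0,-1]],
  ],
)

```text
t: 12.48
tcp_pos: [0.4448, -0.1249, 0.0275]
tool_rot: [0.873, 0.487, 0.001, 0.001]
force: [0.0, 0.8, -0.8]
finger_gap: 0.507
gripper_force: 30.9
```

Emit:
servo_tool(
  rows=[
    [[0,0,0,0,0,0,-1],[0,0,0,0,0,0,-1],[0,0,0,0,0,-0.02,-1],[0,0,0,0,0,-0.04,-1],[0,0,0,0,0,-0.04,-1],[0,0,0,0,0,-0.02,-1],[0,0,0,0,0,0,-1],[0,0,0,0,0,0,-1]],
  ],
)

```text
t: 13.15
tcp_pos: [0.4444, -0.1251, 0.1476]
tool_rot: [0.873, 0.487, 0.001, 0.002]
force: [0.1, -0.7, -0.8]
finger_gap: 0.512
gripper_force: 31.0
```

Emit:
servo_tool(
  rows=[
    [[0,0,-6.95,0,0,0,-1],[0,0,-6.95,0,0,0,-1],[0,0,-6.95,0,0,0,-1],[0,0,-6.95,0,0,0,-1],[0,0,-6.95,0,0,0,-1],[0,0,-6.95,0,0,0,-1],[0,0,0,0.0337,0.0213,0,-1],[0,0,0,0.0337,0.0213,0,-1]],
  ],
)

```text
t: 13.82
tcp_pos: [0.4733, -0.0519, 0.1444]
tool_rot: [0.645, 0.764, -0.001, -0.002]
force: [0.6, -0.2, -0.4]
finger_gap: 0.513
gripper_force: 31.0
```

Emit:
servo_tool(
  rows=[
    [[0,0,0,0.0337,0.0213,0,-1],[0,0,0,0.0337,0.0213,0,-1],[0,0,0,0.0337,0.0213,0,-1],[0,0,0,0.0337,0.0213,0,-1],[0,0,0,0.0337,0.0213,0,-1],[0,0,0,0.0337,0.0213,0,-1],[0,0,0,0.0337,0.0213,0,-1],[0,0,0,0.0337,0.0213,0,-1]],
  ],
)

```text
t: 14.48
tcp_pos: [0.594, 0.2457, 0.1434]
tool_rot: [0.643, 0.766, -0.002, -0.001]
force: [1.4, -1.1, -0.5]
finger_gap: 0.517
gripper_force: 31.0
```

Emit:
servo_tool(
  rows=[
    [[0,0,0,0.0337,0.0213,0,-1],[0,0,0,0,0,0,-1],[0,0,0,0,0,0,-1],[0,0,0,0,0,0,-1]],
  ],
)

```text
t: 14.82
tcp_pos: [0.6085, 0.2804, 0.1436]
tool_rot: [0.643, 0.766, -0.002, -0.001]
force: [0.6, -0.6, -0.7]
finger_gap: 0.511
gripper_force: 31.1
```

Emit:
servo_tool(
  rows=[
    [[0,0,0,0,0,0.04,-1],[0,0,0,0,0,0.04,-1],[0,0,0,0,0,0.02,-1],[0,0,0,0,0,0.006,-1],[0,0,0,0,0,0.003,-1],[0,0,0,0,0,0,-1],[0,0,0,0,0,0,-1],[0,0,0,0,0,0,-1]],
  ],
)

```text
t: 15.48
tcp_pos: [0.6117, 0.281, 0.0394]
tool_rot: [0.643, 0.766, 0.002, 0.001]
force: [-0.1, -1.1, -1.0]
finger_gap: 0.511
gripper_force: 31.1
```

Emit:
servo_tool(
  rows=[
    [[0,0,0,0,0,0.004,-1],[0,0,0,0,0,0.003,-1],[0,0,0,0,0,0,-1],[0,0,0,0,0,0,-1],[0,0,0,0,0,0,-1]],
  ],
)

```text
t: 15.9
tcp_pos: [0.6111, 0.2813, 0.0315]
tool_rot: [0.643, 0.766, 0.001, 0.001]
force: [0.6, -0.3, 5.4]
finger_gap: 0.509
gripper_force: 31.8
```

Emit:
servo_tool(
  rows=[
    [[0,0,0,0,0,0,0.35],[0,0,0,0,0,0,0.35],[0,0,0,0,0,0,0.35],[0,0,0,0,0,-0.02,0.35],[0,0,0,0,0,-0.03,0.35],[0,0,0,0,0,-0.04,0.35],[0,0,5,0,0,-0.04,1],[0,0,5,0,0,-0.02,1]],
  ],
)

```text
t: 16.57
tcp_pos: [0.6121, 0.2816, 0.1849]
tool_rot: [0.708, 0.706, 0.003, 0.002]
force: [1.2, -0.5, 0.2]
finger_gap: 0.928
gripper_force: 0.0
```

Emit:
servo_tool(
  rows=[
    [[0,0,0,-0.033,-0.0182,0,1],[0,0,0,-0.033,-0.0182,0,1],[0,0,0,-0.033,-0.0182,0,1],[0,0,0,-0.033,-0.0182,0,1],[0,0,0,-0.033,-0.0182,0,1],[0,0,0,-0.033,-0.0182,0,1],[0,0,0,-0.033,-0.0182,0,1],[0,0,0,-0.033,-0.0182,0,1]],
  ],
)

```text
t: 17.23
tcp_pos: [0.4633, 0.0159, 0.1802]
tool_rot: [0.707, 0.707, -0.0, -0.0]
force: [0.5, -0.5, 0.2]
finger_gap: 0.998
gripper_force: 0.0
```

Emit:
servo_tool(
  rows=[
    [[0,0,0,-0.033,-0.0182,0,1],[0,0,0,-0.03,-0.0182,0,1],[0,0,0,0,0,0,1],[0,0,0,0,0,0,1],[0,0,0,0,0,0,1]],
  ],
)

```text
t: 17.65
tcp_pos: [0.4285, -0.046, 0.1803]
tool_rot: [0.707, 0.707, 0.0, 0.0]
force: [-0.3, -0.3, 0.4]
finger_gap: 0.998
gripper_force: 0.0
```

```bash
python3 snap.py E wrist; python3 -c "
import cv2; a=cv2.imread('pics/E.png')[20:320,130:530]; cv2.imwrite('pics/E_crop.png',cv2.resize(a,None,fx=2,fy=2,interpolation=3))"
```

```text
17.7 [ 0.42879159 -0.04550607  0.18030266] [7.06934656e-01 7.07278822e-01 2.17677490e-04 1.15636934e-04]
```

View pics/E_crop.png

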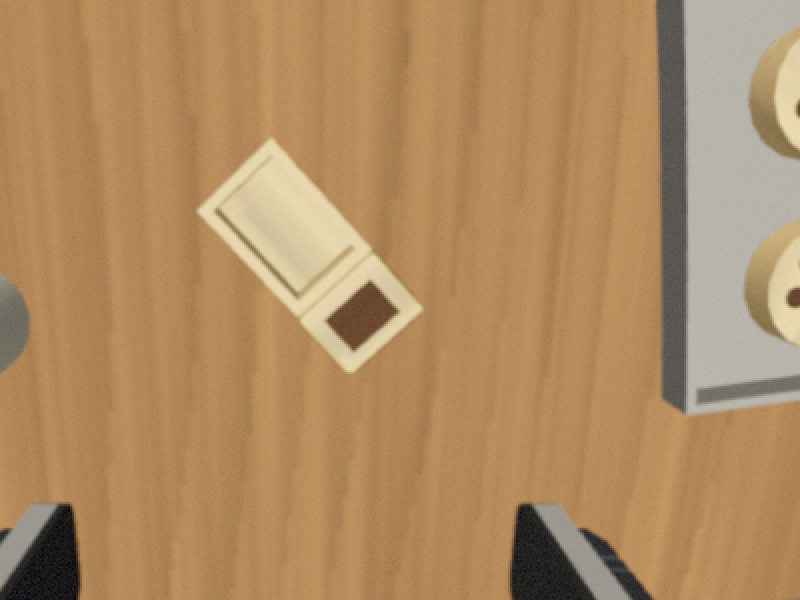

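Truck 1 is seen from above. In the crop the bed rim corners are (197,211), (271,138), (371,250) and (299,317), and the cab corners are (372,253), (423,310), (350,373) and (301,318).

```bash
cat > truck.py <<'E'
from h import *; import pickle
def truck(n,x0,y0,bed,cab):
    D=pickle.load(open(f'pics/{n}.pkl','rb'))
    for nm,pts,z in(('bed',bed,.038),('cab',cab,.046)):
        q=np.array([atz(D,(x0+p[0]/2,y0+p[1]/2),z)[:2] for p in pts])  # RL? order: rear1, rear2, front2, front1
        e=(q[2]-q[1]+q[3]-q[0])/2; f=(q[1]-q[0]+q[2]-q[3])/2
        print(nm,q.mean(0).round(4),'L',np.linalg.norm(e).round(4),'W',np.linalg.norm(f).round(4),'yaw',np.degrees(np.arctan2(e[1],e[0])).round(1),np.degrees(np.arctan2(-f[0],f[1])).round(1))
E
python3 - <<'E'
from truck import *
truck('E',130,20,[(197,211),(271,138),(371,250),(299,317)],[(301,318),(372,253),(423,310),(350,373)])
S=cam('side');Ec=pickle.load(open('pics/E.pkl','rb'))
c=(130+361/2,20+313/2); print('cab top z check',tri(Ec,c,S,(260,223)),[proj(S,[*atz(Ec,c,.046)[:2],z]).round(1) for z in(.036,.046)])
E
```

```text
bed [0.425 0.002] L 0.0525 W 0.0358 yaw -47.1 -46.7
cab [ 0.4521 -0.0267] L 0.0273 W 0.0341 yaw -48.0 -47.3
cab top z check [ 0.45324507 -0.02765004  0.0392274 ] [array([259. , 223.9]), array([258.7, 219.8])]
```

Emit:
servo_tool(
  rows=[
    [[0,0,0,0.04,0.003,0,1],[0,0,-7.15,0,0,0,1],[0,0,-7.15,0,0,0,1],[0,0,-7.15,0,0,0,1],[0,0,-7.15,0,0,0,1],[0,0,-7.15,0,0,0,1],[0,0,-7.15,0,0,0.02,1],[0,0,0,0,0,0.03,1]],
  ],
)

```text
t: 18.37
tcp_pos: [0.4344, -0.005, 0.1316]
tool_rot: [0.396, 0.918, 0.001, 0.004]
force: [0.2, 0.1, -0.2]
finger_gap: 0.997
gripper_force: 0.0
```

Emit:
servo_tool(
  rows=[
    [[0,0,0,0,0,0.03,1],[0,0,0,0,0,0.01,1],[0,0,0,0,0,0,1],[0,0,0,0,0,0,1]],
  ],
)

```text
t: 18.7
tcp_pos: [0.4315, -0.0048, 0.0898]
tool_rot: [0.398, 0.917, -0.0, -0.001]
force: [1.3, -0.9, -0.3]
finger_gap: 1.003
gripper_force: 0.0
```

Emit:
servo_tool(
  rows=[
    [[0,0,0,0,0,0.03,1],[0,0,0,0,0,0.025,1],[0,0,0,0,0,0.009,1],[0,0,0,0,0,0,1],[0,0,0,0,0,0,0],[0,0,0,0,0,0,-0.5],[0,0,0,0,0,0,-1],[0,0,0,0,0,0,-1]],
  ],
)

```text
t: 19.37
tcp_pos: [0.4319, -0.0061, 0.0274]
tool_rot: [0.4, 0.917, 0.0, 0.001]
force: [0.9, -1.0, 0.1]
finger_gap: 0.451
gripper_force: 0.0
```

Emit:
servo_tool(
  rows=[
    [[0,0,0,0,0,0,-1],[0,0,0,0,0,0,-1],[0,0,0,0,0,0,-1],[0,0,0,0,0,-0.02,-1],[0,0,0,0,0,-0.04,-1],[0,0,0,0,0,-0.04,-1],[0,0,0,0,0,-0.02,-1],[0,0,0,0,0,0,-1]],
  ],
)

```text
t: 20.03
tcp_pos: [0.4336, -0.0066, 0.1505]
tool_rot: [0.399, 0.917, 0.001, 0.005]
force: [-0.1, 0.9, 0.1]
finger_gap: 0.418
gripper_force: 32.1
```

Emit:
servo_tool(
  rows=[
    [[0,0,-7.15,0,0,0,-1],[0,0,-7.15,0,0,0,-1],[0,0,-7.15,0,0,0,-1],[0,0,-7.15,0,0,0,-1],[0,0,-7.15,0,0,0,-1],[0,0,-7.15,0,0,0,-1],[0,0,-7.15,0,0,0,-1],[0,0,-0.65,0,0,0,-1]],
  ],
)

```text
t: 20.7
tcp_pos: [0.4305, -0.0059, 0.1456]
tool_rot: [-0.033, 0.999, 0.0, -0.001]
force: [0.5, 0.4, -0.6]
finger_gap: 0.413
gripper_force: 31.9
```

Emit:
servo_tool(
  rows=[
    [[0,0,0,-0.0188,-0.0329,0,-1],[0,0,0,-0.0188,-0.0329,0,-1],[0,0,0,-0.0188,-0.0329,0,-1],[0,0,0,-0.0188,-0.0329,0,-1],[0,0,0,-0.0188,-0.0329,0,-1],[0,0,0,-0.0188,-0.0329,0,-1],[0,0,0,-0.0188,-0.0329,0,-1],[0,0,0,0,0,0,-1]],
  ],
)

```text
t: 21.37
tcp_pos: [0.5819, -0.2352, 0.1462]
tool_rot: [-0.028, 1.0, -0.003, 0.004]
force: [1.8, -0.2, 0.1]
finger_gap: 0.413
gripper_force: 32.0
```

Emit:
servo_tool(
  rows=[
    [[0,0,0,0,0,0,-1],[0,0,0,0,0,0,-1]],
  ],
)

```text
t: 21.53
tcp_pos: [0.5756, -0.2268, 0.145]
tool_rot: [-0.03, 1.0, 0.001, -0.002]
force: [-0.1, -0.1, -0.4]
finger_gap: 0.411
gripper_force: 32.0
```

```bash
python3 snap.py F wrist
```

```text
21.5833 [ 0.57541849 -0.22609898  0.14519477] [-0.03092378  0.99951974  0.00119515 -0.0016066 ]
```

View pics/F.png

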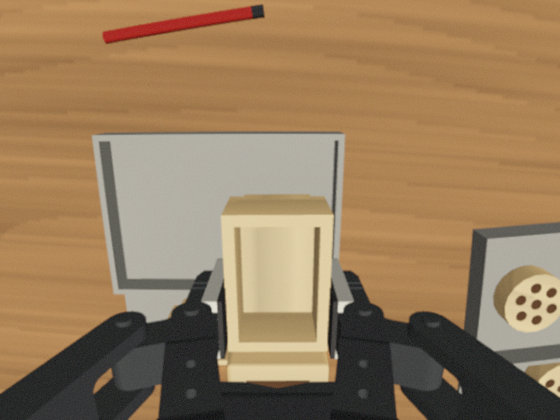

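F shows truck 1 held square over the truck tray. The visible rim corners are (94,137), (344,133) and (113,292).

```bash
python3 - <<'E'
from h import *; import pickle
F=pickle.load(open('pics/F.pkl','rb'))
a,b,c=[atz(F,p,.022)[:2] for p in[(94,137),(344,133),(113,292)]]
print(a,b,c,np.linalg.norm(b-a),np.linalg.norm(c-a),'centre',(b+c)/2,'yaw',np.degrees(np.arctan2(-(b-a)[0],(b-a)[1])))
r=[atz(F,p,.145+.0106)[:2] for p in[(223,222),(332,222)]]; print('truck rear rim',r)
print(manip.sense()['tcp_pos'])
E
```

```text
[ 0.53284539 -0.35223474] [ 0.52097835 -0.18567251] [ 0.64868321 -0.34697353] 0.16698444208080068 0.11595723973188075 centre [ 0.58483078 -0.26632302] yaw 4.075257196519266
truck rear rim [array([ 0.54215833, -0.24624712]), array([ 0.5400466 , -0.21090105])]
[ 0.57541849 -0.22609898  0.14519477]
```

Emit:
servo_tool(
  rows=[
    [[0,0,0,0,0,0.04,-1],[0,0,0,0,0,0.035,-1],[0,0,0,0,0,0.025,-1],[0,0,0,0,0,0.008,-1],[0,0,0,0,0,0,-1],[0,0,0,0,0,0,-1],[0,0,0,0,0,0,-1]],
  ],
)

```text
t: 22.17
tcp_pos: [0.5782, -0.2278, 0.0401]
tool_rot: [-0.032, 0.999, -0.001, 0.001]
force: [-0.0, -0.3, 0.1]
finger_gap: 0.414
gripper_force: 32.0
```

Emit:
servo_tool(
  rows=[
    [[0,0,0,0,0,0.005,-1],[0,0,0,0,0,0.003,-1],[0,0,0,0,0,0,-1],[0,0,0,0,0,0,-1],[0,0,0,0,0,0,-1]],
  ],
)

```text
t: 22.58
tcp_pos: [0.578, -0.2281, 0.0315]
tool_rot: [-0.031, 1.0, -0.001, 0.001]
force: [0.2, -0.0, 5.8]
finger_gap: 0.416
gripper_force: 32.7
```

Emit:
servo_tool(
  rows=[
    [[0,0,0,0,0,0,0.06],[0,0,0,0,0,0,0.06],[0,0,0,0,0,0,0.06],[0,0,0,0,0,-0.02,0.06],[0,0,0,0,0,-0.03,0.06],[0,0,0,0,0,-0.04,0.06],[0,0,0,0,0,-0.04,1],[0,0,0,0,0,-0.02,1]],
  ],
)

```text
t: 23.25
tcp_pos: [0.5786, -0.2285, 0.1846]
tool_rot: [-0.031, 1.0, -0.002, 0.002]
force: [0.8, -0.7, 0.5]
finger_gap: 0.797
gripper_force: 0.0
```

Emit:
servo_tool(
  rows=[
    [[0,0,0,0.034,-0.0046,0,1],[0,0,0,0.034,-0.0046,0,1],[0,0,0,0.034,-0.0046,0,1],[0,0,0,0.034,-0.0046,0,1],[0,0,0,0.034,-0.0046,0,1],[0,0,0,0,0,0,1],[0,0,0,0,0,0,1],[0,0,0,0,0,0,1]],
  ],
)

```text
t: 23.92
tcp_pos: [0.4094, -0.2617, 0.1804]
tool_rot: [-0.031, 1.0, -0.0, 0.0]
force: [0.3, -0.1, -1.1]
finger_gap: 1.0
gripper_force: 0.0
```

```bash
python3 snap.py G wrist; python3 -c "
import cv2; a=cv2.imread('pics/G.png')[20:320,80:480]; cv2.imwrite('pics/G_crop.png',cv2.resize(a,None,fx=2,fy=2,interpolation=3))"
```

```text
23.9667 [ 0.40992847 -0.26170332  0.18041304] [-3.14670488e-02  9.99504524e-01 -4.45914874e-04  5.77264277e-04]
```

View pics/G_crop.png

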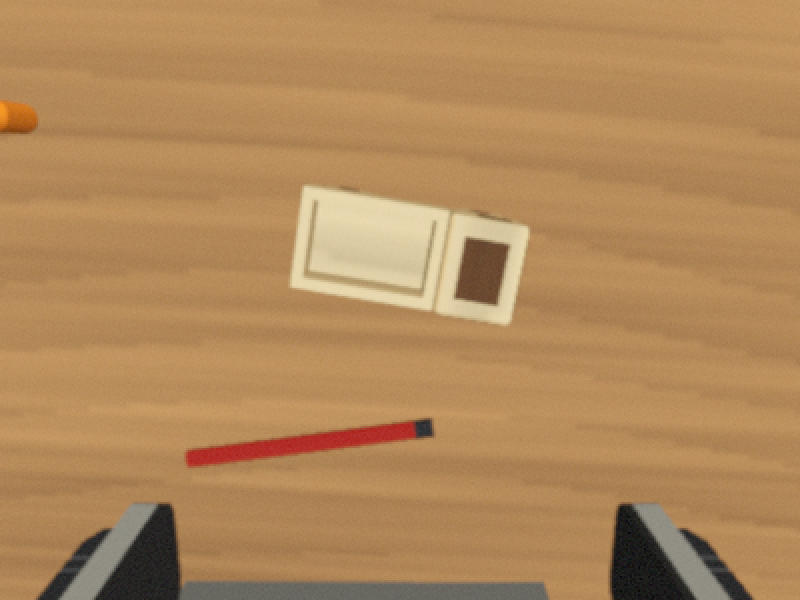

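G shows truck 2's bed corners at (290,288), (304,186), (450,209) and (434,310). The pencil is at y≈440.

```bash
python3 - <<'E'
from truck import *
truck('G',80,20,[(290,288),(304,186),(450,209),(434,310)],[(436,312),(452,211),(528,227),(511,325)])
G=pickle.load(open('pics/G.pkl','rb'));S=cam('side')
print('pencil',atz(G,(80+433/2,20+420/2),.008),atz(G,(80+186/2,20+450/2),.008))
c=(80+483/2,20+270/2);print('cab z',tri(G,c,S,(208,326)));print('mug',atz(G,(80+18,20+58),.05))
E
```

```text
bed [ 0.3684 -0.2734] L 0.0525 W 0.0366 yaw 84.7 84.6
cab [ 0.3721 -0.2336] L 0.0271 W 0.0352 yaw 82.9 85.9
pencil [ 0.442323   -0.24359211  0.008     ] [ 0.46281566 -0.3491703   0.008     ]
cab z [ 0.37284926 -0.23269161  0.04329883]
mug [ 0.32900164 -0.38619698  0.05      ]
```

Emit:
servo_tool(
  rows=[
    [[0,0,7.064,0.0405,0.0013,0,0.6],[0,0,7.064,0,0,0,0.6],[0,0,7.064,0,0,0,0.6],[0,0,7.064,0,0,0,0.6],[0,0,7.064,0,0,0,0.6],[0,0,7.064,0,0,0,0.6],[0,0,7.064,0,0,0,0.6],[0,0,7.064,0,0,0,0.6]],
  ],
)

```text
t: 24.63
tcp_pos: [0.3699, -0.2626, 0.1803]
tool_rot: [0.447, 0.894, -0.0, 0.001]
force: [-0.1, -0.4, 1.0]
finger_gap: 0.806
gripper_force: 0.0
```

Emit:
servo_tool(
  rows=[
    [[0,0,7.064,0,0,0,0.6],[0,0,7.064,0,0,0,0.6],[0,0,7.064,0,0,0,0.6],[0,0,7.064,0,0,0,0.6],[0,0,7.064,0,0,0.03,0.6],[0,0,7.064,0,0,0.03,0.6],[0,0,0,0,0,0.03,0.6],[0,0,0,0,0,0,0.6]],
  ],
)

```text
t: 25.3
tcp_pos: [0.3677, -0.2604, 0.0858]
tool_rot: [0.738, 0.674, 0.0, -0.005]
force: [-0.5, 1.5, -0.0]
finger_gap: 0.8
gripper_force: 0.0
```

Emit:
servo_tool(
  rows=[
    [[0,0,0,0,0,0,0.6],[0,0,0,0,0,0,0.6]],
  ],
)

```text
t: 25.47
tcp_pos: [0.3695, -0.2629, 0.091]
tool_rot: [0.739, 0.674, -0.0, 0.001]
force: [0.6, 0.6, 0.1]
finger_gap: 0.798
gripper_force: 0.0
```

Emit:
servo_tool(
  rows=[
    [[0,0,0,0,0,0.03,0.6],[0,0,0,0,0,0.025,0.6],[0,0,0,0,0,0.009,0.6],[0,0,0,0,0,0,0.6],[0,0,0,0,0,0,0.2],[0,0,0,0,0,0,-0.5],[0,0,0,0,0,0,-1],[0,0,0,0,0,0,-1]],
  ],
)

```text
t: 26.13
tcp_pos: [0.3691, -0.2632, 0.0279]
tool_rot: [0.739, 0.674, -0.0, 0.002]
force: [-0.8, 0.7, 7.7]
finger_gap: 0.417
gripper_force: 31.8
```

Emit:
servo_tool(
  rows=[
    [[0,0,0,0,0,0,-1],[0,0,0,0,0,0,-1],[0,0,0,0,0,0,-1],[0,0,0,0,0,-0.02,-1],[0,0,0,0,0,-0.04,-1],[0,0,0,0,0,-0.04,-1],[0,0,0,0,0,-0.02,-1],[0,0,0,0,0,0,-1]],
  ],
)

```text
t: 26.8
tcp_pos: [0.3702, -0.2644, 0.151]
tool_rot: [0.739, 0.674, -0.0, 0.005]
force: [0.2, -0.3, -1.1]
finger_gap: 0.42
gripper_force: 31.1
```

Emit:
servo_tool(
  rows=[
    [[0,0,0,-0.0036,0.0374,0,-1],[0,0,0,-0.0036,0.0374,0,-1],[0,0,0,-0.0036,0.0374,0,-1],[0,0,0,-0.0036,0.0374,0,-1],[0,0,0,-0.0036,0.0374,0,-1],[0,0,0,-0.0036,0.0374,0,-1],[0,0,-7.09,0,0,0,-1],[0,0,-7.09,0,0,0,-1]],
  ],
)

```text
t: 27.47
tcp_pos: [0.5916, -0.3046, 0.1449]
tool_rot: [0.647, 0.762, 0.0, 0.0]
force: [-1.0, 0.4, -1.2]
finger_gap: 0.418
gripper_force: 31.1
```

Emit:
servo_tool(
  rows=[
    [[0,0,-7.09,0,0,0,-1],[0,0,-7.09,0,0,0,-1],[0,0,-7.09,0,0,0,-1],[0,0,-7.09,0,0,0,-1],[0,0,-7.09,0,0,0,-1],[0,0,-7.09,0,0,0,-1],[0,0,-7.09,0,0,0,-1],[0,0,-7.09,0,0,0,-1]],
  ],
)

```text
t: 28.13
tcp_pos: [0.589, -0.3041, 0.145]
tool_rot: [0.208, 0.978, 0.0, -0.001]
force: [0.2, -0.1, 0.1]
finger_gap: 0.416
gripper_force: 31.1
```

Emit:
servo_tool(
  rows=[
    [[0,0,-7.09,0,0,0,-1],[0,0,-7.09,0,0,0,-1],[0,0,-7.09,0,0,0,-1],[0,0,-7.09,0,0,0,-1],[0,0,0,0,0,0,-1],[0,0,0,0,0,0,-1],[0,0,0,0,0,0,-1]],
  ],
)

```text
t: 28.72
tcp_pos: [0.5894, -0.3044, 0.1457]
tool_rot: [-0.033, 0.999, 0.0, -0.0]
force: [0.5, -0.6, -1.3]
finger_gap: 0.416
gripper_force: 31.1
```

```bash
python3 snap.py H wrist
```

```text
28.7667 [ 0.58952006 -0.30452443  0.14585247] [-3.35139208e-02  9.99438176e-01  2.40432645e-04 -3.03330420e-04]
```

View pics/H.png

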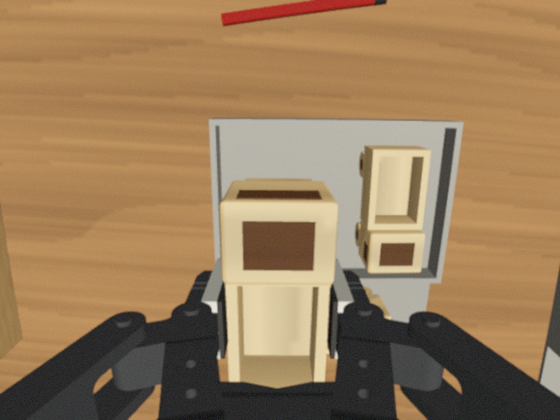

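Truck 1 stands on its wheels in the tray at about (395,210), and truck 2 is held squarely over the free half. I'll lower it.

Emit:
servo_tool(
  rows=[
    [[0,0,0,0,0,0.04,-1],[0,0,0,0,0,0.035,-1],[0,0,0,0,0,0.025,-1],[0,0,0,0,0,0.008,-1],[0,0,0,0,0,0.004,-1],[0,0,0,0,0,0.0035,-1],[0,0,0,0,0,0,-1],[0,0,0,0,0,0,-1]],
  ],
)

```text
t: 29.43
tcp_pos: [0.5912, -0.3057, 0.0328]
tool_rot: [-0.034, 0.999, -0.001, 0.002]
force: [0.7, -0.0, -1.2]
finger_gap: 0.416
gripper_force: 31.0
```

Emit:
servo_tool(
  rows=[
    [[0,0,0,0,0,0,-1],[0,0,0,0,0,0,-1]],
  ],
)

```text
t: 29.6
tcp_pos: [0.5907, -0.3053, 0.0321]
tool_rot: [-0.035, 0.999, -0.001, 0.001]
force: [-0.1, -0.2, -0.9]
finger_gap: 0.421
gripper_force: 31.0
```

Contact height is about 0.032 m, so I'll release here, retract, and take a final look.

Emit:
servo_tool(
  rows=[
    [[0,0,0,0,0,0.0005,-1],[0,0,0,0,0,0,0.02],[0,0,0,0,0,0,0.02],[0,0,0,0,0,0,0.02],[0,0,0,0,0,-0.02,0.02],[0,0,0,0,0,-0.03,0.02],[0,0,0,0,0,-0.04,0.02],[0,0,0,0,0,-0.04,0.5]],
  ],
)

```text
t: 30.27
tcp_pos: [0.5889, -0.3041, 0.1602]
tool_rot: [-0.035, 0.999, 0.001, -0.001]
force: [0.5, -0.7, 0.4]
finger_gap: 0.635
gripper_force: 0.0
```

Emit:
servo_tool(
  rows=[
    [[0,0,0,0.035,0,-0.02,1],[0,0,0,0.035,0,-0.02,1],[0,0,0,0.035,0,-0.02,1],[0,0,0,0.035,0,0,1],[0,0,0,0,0,0,1],[0,0,0,0,0,0,1]],
  ],
)

```text
t: 30.77
tcp_pos: [0.4486, -0.3143, 0.2207]
tool_rot: [-0.033, 0.999, 0.0, -0.0]
force: [0.3, 0.5, 0.4]
finger_gap: 1.001
gripper_force: 0.0
```

```bash
python3 - <<'E'
from h import *
a=manip.snapshot('scene');b=manip.snapshot('side')
x=cv2.resize(a[130:410,110:490],(400,295),interpolation=3); y=cv2.resize(b[90:410,270:460],(350,590),interpolation=3)
c=np.zeros((590,750,3),np.uint8); c[:295,:400]=x; c[:590,400:]=y
c[295:,:400]=cv2.resize(manip.snapshot('wrist'),(400,295)); cv2.imwrite('pics/fin.png',c)
E
```

```text
(no output)
```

View pics/fin.png

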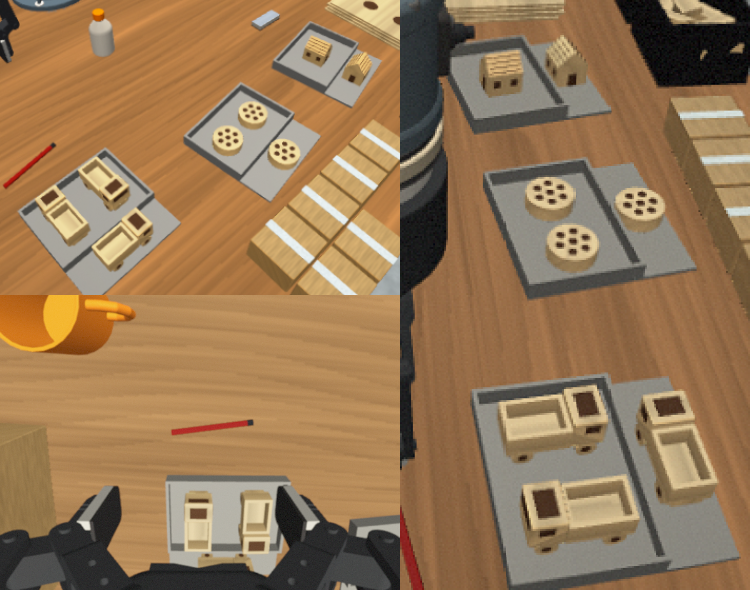

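The final views show the house upright, both wheels flat and both trucks on their wheels, each in its matching tray and clear of the walls.

```bash
python3 -c "
from station import manip; print(manip.sign_off())"
```

```text
the job is handed in; nothing more can be done
None
```

All five pieces are on the floors of their matching trays (both trucks on their wheels, both wheels flat, the house upright), and the job was handed in at about 31 s of the 131 s allowed.

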